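# Bolt the instrument case shut past its spring catch

## Task

Bolt the cover of the instrument case shut: press the yellow spring bar well down with one fingertip and, keeping it down all the way, push the bolt's upright red tab with the other finger until the bolt is fully home in its blue keeper. Then let go so that the bar springs back up and locks the bolt, and come clear. Only push, gently; lift nothing, and leave everything else where it is.

Things in the scene. Friction and masses are not known exactly. Their poses are not given: they have to be found in the camera images.
- case: Instrument case, fixed: 240 (x) by 340 (y) by 80 mm high, black below, bare metal cover and grey end section on top. Origin: centre of its underside; z up, turned about the vertical by up to 30 degrees. Bolt, catch and keeper sit on its top. The bolt slides along the case's +y, from the cover to the grey end
- keeper (a point): Blue bridge-shaped keeper on the grey end section, into which the bolt's rod goes: 31 mm (x) by 20 mm (y), point at the centre of its top, 27 mm above the case top. The rod's dark guides are no higher
- bar_top (a point): Centre of the top face of the catch's yellow spring bar: 32 mm wide (case x), 130 mm long (case y), 8 mm thick. Axes as the case's. At rest at case x = -30, y = -45 mm, 40 mm above the case top. The bar moves straight down without tilting; press it anywhere along its length, a fingertip may slide along it while pressing
- catch (a joint): How far the yellow bar is pressed: 0 up (locking), 0.012 down on its stop. Its spring gives 3 N at first, 8 N fully down. Below 0.006 its steel tooth stands in a comb on the bolt and blocks it; beyond 0.006 the bolt is free, so aim at 0.009. Let up part way it catches in the comb again; let up with the bolt home it locks it
- tab_top (a point): Centre of the top of the bolt's red upright tab: 30 mm wide (case x), 8 mm thick (case y), top 60 mm and foot 14 mm above the case top. Axes as the case's. Bolt open: at case x = +30, y = -45 mm, so 60 mm from the bar's centre line, with a 29 mm gap between tab and bar. Push on its -y face; nothing behind that face is higher than 27 mm above the case top
- bolt (a joint): How far the bolt is slid along the case's +y to the keeper: 0 open, 0.040 fully home on its stop. It has 2.5 N of friction and stays where it is left. With the catch up it is locked, within 2 mm of open or from 0.036 on at home
- tape: Bystander, to be left alone: orange roll of tape, ring 48 mm across, 19 mm high, lying flat on the case; origin under its centre
- jar: Bystander, to be left alone: small whitish jar with white cap, 36 mm across, 42 mm high, standing on the case; origin under its centre
- capacitor: Bystander, to be left alone: green upright cylinder 24 mm across, 34 mm high, standing on the case; origin under its centre
- wrench: Bystander, to be left alone: steel wrench 110 mm long lying on the case, between the yellow bar and the case's -x edge; origin under its centre
- mug: Bystander, to be left alone: blue mug 76 mm across, 95 mm high, on the bench
- bottle: Bystander, to be left alone: red bottle 60 mm across, 160 mm high, on the bench
- spool: Bystander, to be left alone: grey spool 54 mm across, 46 mm high, on the bench
- driver: Bystander, to be left alone: yellow-handled screwdriver 180 mm long, lying on the bench

How it is judged (in metres and radians):
On the way, in this order (a step that is already met when the one before it is completed fails the run):
1. the yellow bar is held down with the bolt still open (value of joint catch above 0.006 m and value of joint bolt below 0.005 m and contact force between the fingers and catch above 1 N), for 0.2 s.
2. the bolt is pushed fully home with the bar still held down (value of joint bolt above 0.0365 m and value of joint catch above 0.005 m and contact force between the fingers and catch above 1 N), for 0.1 s.
At the end, for the whole second after the job is handed in: The bolt is home (slid at least 35 of its 40 mm) and at rest, and the yellow bar has sprung back up (within 2 mm of its rest height), locking it (value of joint bolt above 0.035 m and value of joint catch below 0.002 m and velocity of joint bolt between -0.01 and 0.01 m/s); the robot touches nothing.
It fails at once if the yellow bar is let up while the bolt is part way (value of joint bolt between 0.005 and 0.034 m and value of joint catch below 0.004 m).
It fails at once if the tab or the bar is forced or squeezed with more than 60 N (contact force between the fingers and bolt above 60 N or contact force between the fingers and catch above 60 N).
It fails at once if a bystander is lifted, carried or shifted by more than 30 mm (distance of any of tape, jar, capacitor, wrench, mug, bottle, spool, driver from where it was at the start of the episode above 0.03 m).
It also fails if it takes over 45 s, if anything falls off the work surface, if the arm or the gripper's body presses on something with over 40 N, if the wrist force passes 120 N, or if a joint passes its speed limit or range.

## Robot

A 6-joint arm with a two-finger parallel gripper is mounted at the origin on the work surface. World frame = base frame: x ahead of the robot, y to its left, z up, the work surface at z = 0. Lengths are in mm, angles in rad, forces in N, time in s.
With the tool pointing down it reaches from about 300 to 775 mm from the base axis. Payload 14.6 kg.
Tool frame: the origin (TCP) lies midway between the tips of the shut fingers; the grasp point (between the pads) lies 19 mm behind it; z points along the fingers, y is the line along which they close (so a half turn about z gives the same grasp; the last joint's range is limited). The gripper opens to 94 mm and grips with 3 to 60 N. Pads are 16 mm wide; open, the fingers measure 119 mm over their backs; the gripper's body (75 mm by 177 mm) begins 78 mm behind the grasp point.
Start: joints at [1.141, 0.3, 1.521, -0, 1.321, -0.067], TCP at [195.188, 514.189, 205.446] pointing down, gripper open.
Joint ranges: [-3.03, 3.03], [-0.79, 2.21], [0.23, 2.52], [-1.04, 4.18], [0, 3.07], [-2.55, 2.55]. Speed limits (rad/s): [2.22, 2.22, 2.57, 3.14, 3.14, 3.14].

## Interface

Orientations are given as [roll, pitch, yaw] about the fixed x, y, z axes, in that order (R = Rz(yaw) Ry(pitch) Rx(roll)).
In Python, from cell import manip, camera gives the robot as it stands.
- The arm moves only by the tool move_arm, never from a script. Its arguments are lists of equal length, an entry for each row: "dp": the shift along the world's x, y, z in mm, a list of three; "rotation": the turn, a rotation vector about the world's x, y, z in rad, a list of three; "hand": the opening, from 0 (shut) to 1 (fully open). A call has 1 to 10 rows; each row shifts and turns the commanded pose from where the row before left it; what a row does not reach is not made up. A row lasts 1/8 s, in which the tool goes at most 62.5 mm and 10.7 degrees, less where a joint would pass 70% of its speed; a pose out of reach is approached as far as the arm can. A call with a gripper value outside its range is refused whole. The fingers move at their own pace and stop on an object; "newtons" is the grip in N (left out, the last holds). Time passes only in rows, so rows that do not move let the fingers close. It gives the time, the measured TCP pose, the force, the opening and the grip force at its end, in the units of the state.
- manip.read_state(): the state, without advancing time (a new reading comes with each control period).
- camera(name): name is "side" or "top"; returns a dict with "image" (480x640x3 uint8, red, green, blue), "fx", "fy", "cx", "cy" (pixels), "R" (3x3) and "t" (3): a world point X has camera coordinates R X + t. Camera axes: x right, y down, z forward; pixel columns grow to the right and rows downward; lengths in mm; the calibration is good to about 2 mm. A picture is of the moment at which its call begins. There is no depth.
- manip.sign_off(): hands the job in; it is judged then, once.
The state is a dict: "clock": time; "joints": joint angles; "qd": joint speeds; "effort": joint torques, N m; "eef_pos": TCP position; "eef_rot": TCP orientation; "wrist_force": force on the tool from outside, world axes, zero at the start; "moment": the same for the moment, N m; "finger_gap": finger opening in mm; "finger_force": force on a finger pad.
Only numpy, scipy, OpenCV 4.12 (cv2) and the standard library are available. Lean on these libraries where they do the work, as an engineer would, in place of code of your own. Each camera call takes 0.05 s, during which the arm holds its last target. There are 200 camera calls.

## Working session

There is one attempt and no reset: what is moved stays moved. The work goes in short steps, Python scripts to look and compute and a tool call to move; the robot and the scene stay as the last step left them, time stands still between calls to the robot, and variables do not carry over. Pictures are saved under pics/ and viewed, at most 10 in all, crops included, and the job is handed in when it is done.

Besides the shell and the picture viewer there is one more tool, called after "Call:" by a JSON object that holds its "op" and its "data". move_arm: Moves the arm, as the interface text tells. Its arguments: {"type":"object","properties":{"dp":{"type":"array","items":{"type":"array","items":{"type":"number"}}},"rotation":{"type":"array","items":{"type":"array","items":{"type":"number"}}},"hand":{"type":"array","items":{"type":"number"}},"newtons":{"type":"number"}},"required":["dp","rotation","hand"]}

```bash
mkdir -p pics; python3 - <<'E'
from cell import manip,camera
import cv2
for n in("top","side"):
    c=camera(n); cv2.imwrite(f"pics/{n}0.png",c["image"][:,:,::-1]); print(n,c["fx"],c["fy"],c["cx"],c["cy"],c["R"],c["t"])
s=manip.read_state();print(s)
E
```

```text
top 474.40337667412376 474.40337667412376 316.3265790290686 241.41282406941033 [[ 1.87162906e-02 -9.99824465e-01 -8.59714813e-04]
 [-9.96717874e-01 -1.85903876e-02 -7.87900801e-02]
 [ 7.87602673e-02  2.33155116e-03 -9.96890859e-01]] [  -2.31142579  534.57071515 1192.85747686]
side 554.8744424524356 554.8744424524356 328.77918827016146 234.88617279536805 [[-0.95537097  0.29535338  0.00571812]
 [ 0.19562685  0.64705543 -0.73691885]
 [-0.22135142 -0.70291226 -0.67595703]] [ 492.7202304   -33.0943616  1508.22912137]
{'clock': 0.1, 'joints': array([ 1.14141019e+00,  3.00414925e-01,  1.52151282e+00,  1.29794187e-05,
        1.32069632e+00, -6.66063078e-02]), 'qd': array([ 5.34496401e-04, -1.40736021e-05, -2.77094560e-03,  1.33956602e-03,
       -1.05876704e-03, -1.17785712e-04]), 'effort': array([ 2.35505831e-03, -5.32647586e+01, -3.53278363e+01,  7.10698287e-02,
        2.36054318e-02, -1.01024805e-04]), 'eef_pos': array([195.08683629, 513.98989531, 204.94601671]), 'eef_rot': array([-3.14056436e+00, -8.11924521e-05,  2.77880956e+00]), 'wrist_force': array([-0.21194827, -0.68518443,  0.60964993]), 'moment': array([ 0.03074771,  0.05441285, -0.09452792]), 'finger_force': 0.0, 'finger_gap': 94.04775037550307}
```

View pics/top0.png

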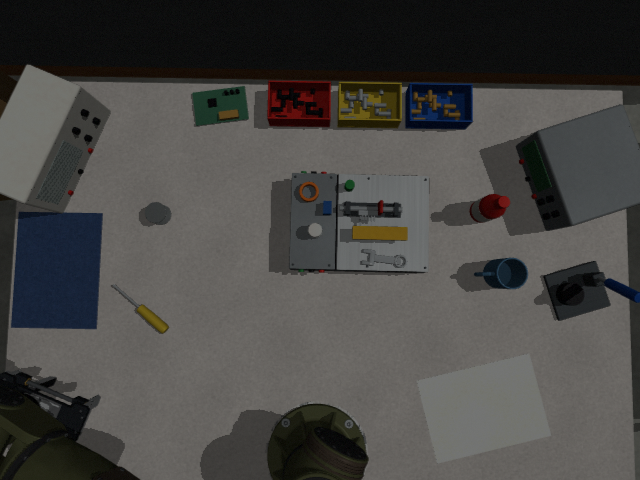

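View pics/side0.png

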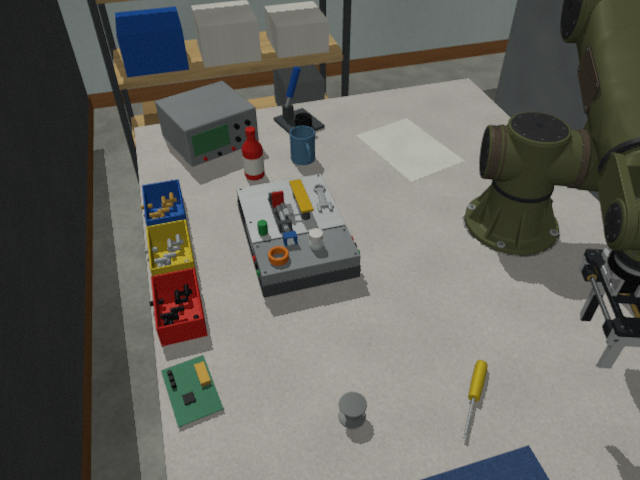

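```bash
cat > h.py <<'E'
import numpy as np,cv2
from scipy.optimize import least_squares
from cell import manip,camera
def proj(c,X):
    X=np.atleast_2d(X)@c["R"].T+c["t"]; return np.c_[c["fx"]*X[:,0]/X[:,2]+c["cx"],c["fy"]*X[:,1]/X[:,2]+c["cy"]]
def box(cx,cy,z0,z1,wx,wy): return np.array([[cx+a*wx/2,cy+b*wy/2,z] for a in(-1,1) for b in(-1,1) for z in(z0,z1)])
def W(p,X):
    c,s=np.cos(p[2]),np.sin(p[2]); X=np.atleast_2d(X); return np.c_[p[0]+c*X[:,0]-s*X[:,1],p[1]+s*X[:,0]+c*X[:,1],X[:,2]]
BAR=box(-30,-45,112,120,32,130); TAB=box(30,-45,94,140,30,8)
CASE=np.array([[a*120,b*170,80.] for a,b in((-1,-1),(1,-1),(1,1),(-1,1))])
def mask(im,col,roi):
    h=cv2.cvtColor(im,cv2.COLOR_RGB2HSV); H,S,V=[h[...,i].astype(int) for i in range(3)]
    m={'y':(abs(H-22)<7)&(S>140)&(V>60),'r':((H<5)|(H>174))&(S>150)&(V>50)}[col]
    r=np.zeros(m.shape,bool); r[roi[1]:roi[3],roi[0]:roi[2]]=1
    n,l,st,ce=cv2.connectedComponentsWithStats((m&r).astype('uint8')); k=1+np.argmax(st[1:,4]); return ce[k],st[k],l==k
def hullc(P):
    m=cv2.moments(cv2.convexHull(P.astype('float32'))); return np.array([m['m10'],m['m01']])/m['m00']
E
python3 - <<'E'
from h import *
C={n:camera(n) for n in("top","side")}
obs=[("top",'y',BAR,(345,220,415,245)),("top",'r',TAB,(370,195,392,220)),("side",'y',BAR,(280,170,320,220)),("side",'r',TAB,(262,185,292,215))]
ms=[]
for n,c,B,roi in obs:
    ce,st,m=mask(C[n]["image"],c,roi); ms.append(ce); print(n,c,ce,st)
# cover outline in the top view (first guess px corners by eye)
f=lambda p: np.concatenate([hullc(proj(C[n],W(p,B)))-ce for (n,c,B,r),ce in zip(obs,ms)])
def sl(p): 
    P=hullc  # bar orientation in top view
    v=proj(C["top"],W(p,[[-30,-110,120],[-30,20,120]])); d=v[1]-v[0]; return d/np.linalg.norm(d)
_,_,m=mask(C["top"]["image"],'y',obs[0][3]); ys,xs=np.nonzero(m); d=np.linalg.eigh(np.cov(xs,ys))[1][:,1]; d=d*np.sign(-d[0])
r=least_squares(lambda p:np.r_[f(p),25*(sl(p)-d)],[530,-70,0]); print(r.x,r.fun.round(2))
for n,(x0,y0,x1,y1) in {"top":(280,160,440,280),"side":(230,165,370,295)}.items():
    k=5 if n=="top" else 4
    im=cv2.resize(C[n]["image"][y0:y1,x0:x1,::-1],None,fx=k,fy=k,interpolation=cv2.INTER_CUBIC)
    for B,col in((CASE,(0,255,0)),(BAR[[1,3,7,5]],(255,0,255)),(TAB[[1,3,7,5]],(255,255,0))):
        P=(proj(C[n],W(r.x,B))-[x0,y0]+.5)*k; cv2.polylines(im,[P.astype(int)],True,col,1)
    cv2.imwrite(f"pics/{n}1.png",im)
E
```

```text
top y [379.28671329 232.64195804] [352 226  55  14 715]
top r [381.         206.32432432] [380 200   3  13  37]
side y [300.90909091 196.04176904] [290 180  23  33 407]
side r [276.77857143 198.17142857] [272 192  12  15 140]
[ 5.83487290e+02 -8.86831372e+01 -2.19432684e-02] [-3.19 -0.89 -4.1   0.1  -1.06  1.3  -0.55  2.06  0.01 -0.4 ]
```

View pics/top1.png

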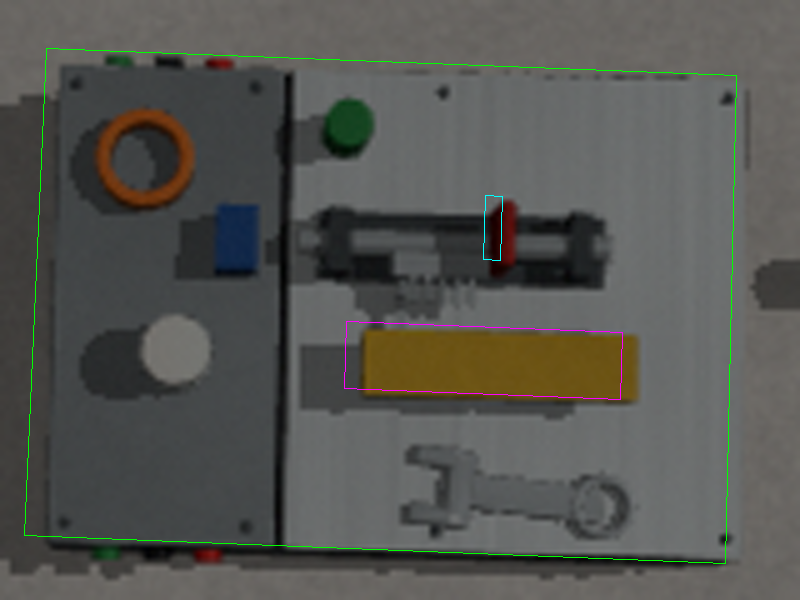

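View pics/side1.png

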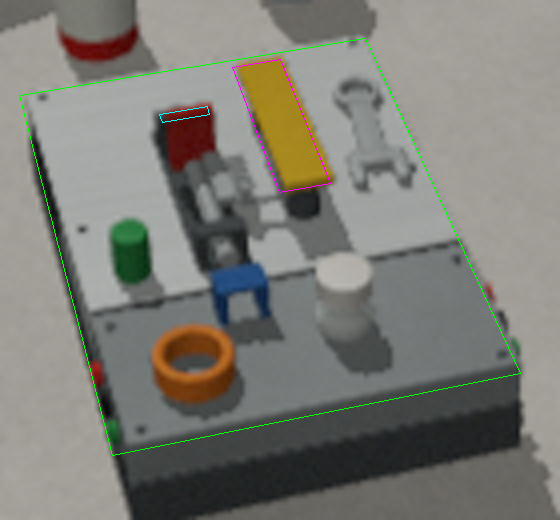

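```bash
python3 - <<'E'
from h import *
C={n:camera(n) for n in("top","side")}
ct=np.array([(735,560),(741,76),(62,66),(50,546)])/5+[280,160]-.5   # order -x-y,+x-y,+x+y,-x+y
cs=np.array([(368,38),(22,95),(112,455),(520,373)])/4+[230,165]-.5
bt=np.array([(637,402),(638,337),(364,330),(362,396)])/5+[280,160]-.5
bs=np.array([(281,58),(234,68),(280,191),(332,183)])/4+[230,165]-.5
B=BAR[[1,5,7,3]]
TT=[[30,-45,140.]]; tt=np.array([509,233])/5+[280,160]-.5; ts=np.array([186,109])/4+[230,165]-.5
def f(p,use=("top","side")):
    o=[]; 
    for n,a,b,t in(("top",ct,bt,tt),("side",cs,bs,ts)):
        if n not in use: continue
        w=lambda X:W(p,X)+[0,0,p[3]]
        o+=[proj(C[n],w(CASE))-a,proj(C[n],w(B))-b,proj(C[n],w(TT))-t]
    return np.concatenate(o).ravel()
for use in(("top",),("side",),("top","side")):
    r=least_squares(f,[583,-90,-.02,0],args=(use,),loss='soft_l1'); print(use,r.x.round(4),f(r.x,use).reshape(-1,2).round(1).tolist())
p=r.x
for nm,X in(("tab",TT),("bar",[[-30,-45,120]])): print(nm,(W(p,X)+[0,0,p[3]]).round(1))
E
```

```text
('top',) [ 5.82274e+02 -9.78906e+01 -1.90000e-03 -1.73410e+01] [[1.3, 0.1], [0.3, 0.6], [-0.0, -0.1], [-0.0, 0.0], [-0.3, -0.1], [-0.4, -0.5], [0.0, -0.2], [0.2, -0.1], [-0.5, 0.3]]
('side',) [ 5.829435e+02 -8.853080e+01 -2.630000e-02  8.250000e-01] [[-0.1, -0.0], [-0.3, -0.3], [0.0, -0.3], [0.0, 0.1], [0.2, 0.2], [-0.0, -0.4], [0.2, 0.1], [-0.1, -0.2], [-0.0, 1.0]]
('top', 'side') [ 5.810534e+02 -9.676970e+01 -1.310000e-02 -6.496700e+00] [[1.3, 1.3], [1.4, 0.9], [-0.1, -1.3], [-1.3, -0.4], [-0.2, 0.5], [-0.1, 0.0], [-0.2, -0.3], [-0.1, -0.0], [-0.2, 0.3], [-1.2, 0.1], [-0.6, 0.5], [1.5, -0.5], [0.2, -0.8], [-0.4, 0.4], [-0.5, -0.0], [0.2, 0.1], [-0.2, -0.3], [-0.1, 1.4]]
tab [[ 610.5 -142.2  133.5]]
bar [[ 550.5 -141.4  113.5]]
```

Call:
{"op": "move_arm", "data": {"dp": [[24,-42,0],[24,-42,0],[24,-42,0],[24,-42,0],[24,-42,0],[24,-42,0],[24,-42,0],[24,-42,0],[24,-42,0],[24,-42,0]], "rotation": [[0,0,-0.077],[0,0,-0.077],[0,0,-0.077],[0,0,-0.077],[0,0,-0.077],[0,0,-0.077],[0,0,-0.077],[0,0,-0.077],[0,0,-0.077],[0,0,-0.077]], "hand": [0.5,0.5,0.5,0.5,0.5,0.5,0.5,0.5,0.5,0.5]}}

```text
clock: 1.55
eef_pos: [435.8, 92.7, 205.6]
eef_rot: [3.141, 0.0, 2.006]
wrist_force: [0.7, 0.7, -0.2]
finger_gap: 47.0
finger_force: 0.0
```

Call:
{"op": "move_arm", "data": {"dp": [[24,-42,0],[24,-42,0],[24,-42,0],[24,-42,0],[24,-42,0],[24,-42,0],[0,0,0],[0,0,0]], "rotation": [[0,0,-0.077],[0,0,-0.077],[0,0,-0.077],[0,0,-0.077],[0,0,-0.077],[0,0,-0.077],[0,0,0],[0,0,0]], "hand": [0.5,0.5,0.5,0.5,0.5,0.5,0.5,0.5]}}

```text
clock: 2.55
eef_pos: [578.9, -157.3, 205.2]
eef_rot: [-3.141, -0.0, 1.547]
wrist_force: [-0.2, 0.1, 0.1]
finger_gap: 47.1
finger_force: 0.0
```

```bash
cat > look.py <<'E'
from h import *
import sys
def look(n,roi,k,tag):
    c=camera(n); s=manip.read_state(); g=s["finger_gap"]; x0,y0,x1,y1=roi
    im=cv2.resize(c["image"][y0:y1,x0:x1,::-1],None,fx=k,fy=k,interpolation=cv2.INTER_CUBIC)
    yw=s["eef_rot"][2]; d=np.array([np.sin(yw),-np.cos(yw),0]); e=np.array([np.cos(yw),np.sin(yw),0])
    for sg in(-1,1):
        Q=[s["eef_pos"]+sg*d*a+e*b for a,b in((g/2,-8),(g/2,8),(g/2+12.5,8),(g/2+12.5,-8))]
        cv2.polylines(im,[((proj(c,np.array(Q))-[x0,y0]+.5)*k).astype(int)],True,(0,255,255),1)
    cv2.imwrite(f"pics/{tag}.png",im); return s
E
python3 - <<'E'
from look import *
s=look("side",(210,130,370,250),5,"side2"); look("top",(280,140,440,260),5,"top2")
print(s["clock"],s["eef_pos"],s["eef_rot"],s["finger_gap"])
E
```

```text
2.6 [ 578.9032729  -156.98706274  205.5014023 ] [-3.14145265e+00 -1.76193614e-04  1.54803405e+00] 46.95842971886347
```

View pics/side2.png

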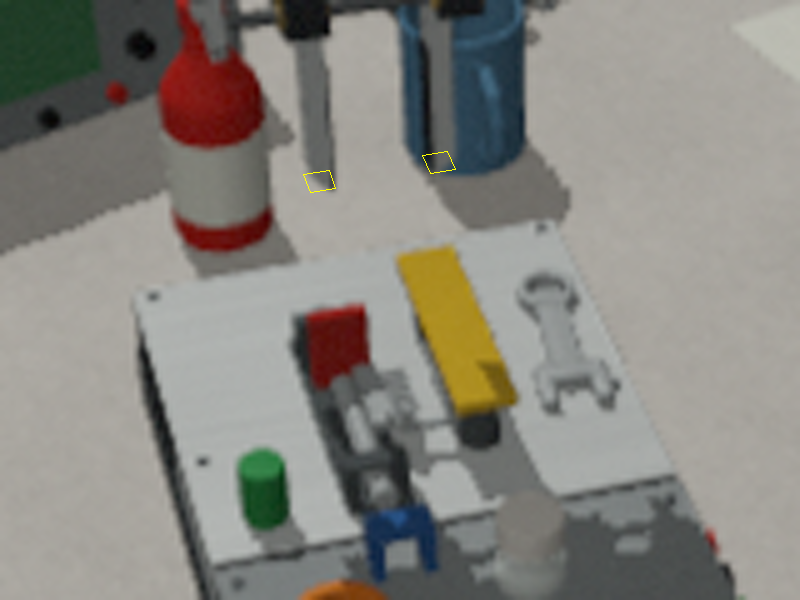

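View pics/top2.png

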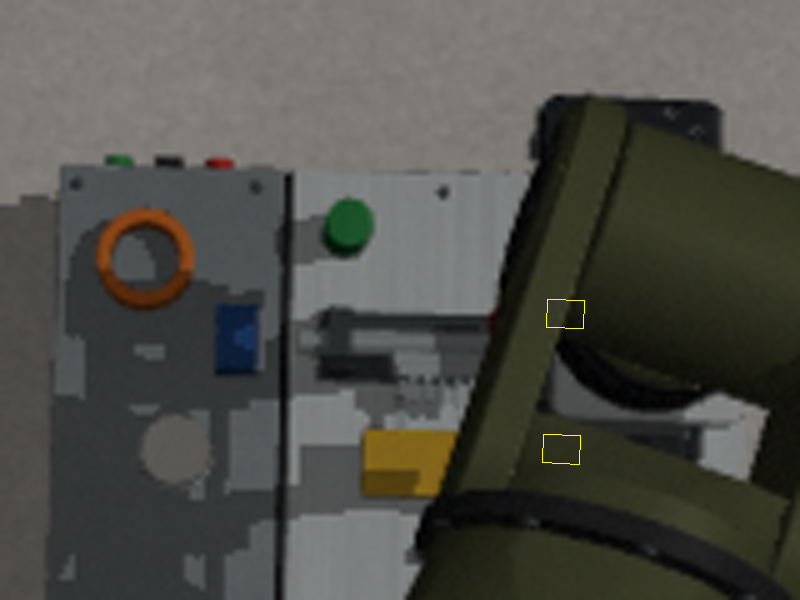

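Call:
{"op": "move_arm", "data": {"dp": [[2,-11,-10],[0,0,-20],[0,0,-20],[0,0,-15],[0,0,-10],[0,0,-4],[0,0,0]], "rotation": [[0,0,-0.003],[0,0,0],[0,0,0],[0,0,0],[0,0,0],[0,0,0],[0,0,0]], "hand": [0.5,0.5,0.5,0.5,0.5,0.5,0.5]}}

```text
clock: 3.52
eef_pos: [581.3, -168.8, 126.6]
eef_rot: [3.141, 0.0, 1.544]
wrist_force: [0.5, -0.6, 0.2]
finger_gap: 46.8
finger_force: 0.0
```

```bash
python3 - <<'E'
from look import *
s=look("side",(210,130,370,250),5,"side3")
print(s["clock"],s["eef_pos"],s["eef_rot"],s["finger_gap"],s["wrist_force"])
E
```

```text
3.575 [ 581.40087094 -168.87839205  126.90704797] [3.14092990e+00 2.04542453e-04 1.54384556e+00] 46.976080125589625 [0.08961161 0.00344049 0.39990792]
```

View pics/side3.png

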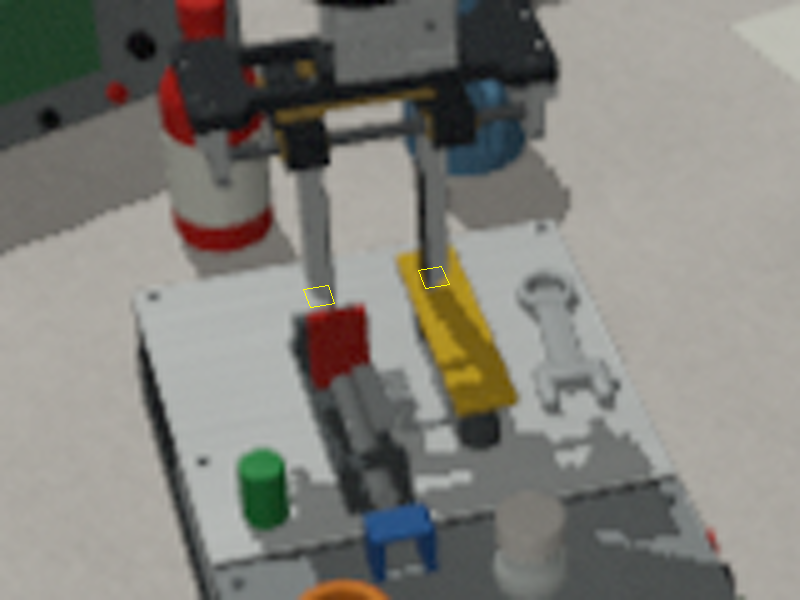

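Call:
{"op": "move_arm", "data": {"dp": [[0,0,-3],[0,0,-3],[0,0,-2],[0,0,-2],[0,0,0],[0,0,0]], "rotation": [[0,0,0],[0,0,0],[0,0,0],[0,0,0],[0,0,0],[0,0,0]], "hand": [0.5,0.5,0.5,0.5,0.5,0.5]}}

```text
clock: 4.32
eef_pos: [581.3, -168.8, 116.6]
eef_rot: [3.141, 0.0, 1.544]
wrist_force: [-0.3, -0.2, 4.2]
finger_gap: 47.5
finger_force: 1.9
```

Call:
{"op": "move_arm", "data": {"dp": [[0,0,-2],[0,0,-2],[0,0,-2],[0,0,0],[0,0,0],[0,0,0]], "rotation": [[0,0,0],[0,0,0],[0,0,0],[0,0,0],[0,0,0],[0,0,0]], "hand": [0.5,0.5,0.5,0.5,0.5,0.5]}}

```text
clock: 5.08
eef_pos: [581.3, -168.9, 110.6]
eef_rot: [3.141, 0.0, 1.544]
wrist_force: [-1.2, -0.5, 6.6]
finger_gap: 47.0
finger_force: 3.1
```

Call:
{"op": "move_arm", "data": {"dp": [[0,3,0],[0,3,0],[0.1,3,0],[0.1,3,0],[0.1,3,0],[0.1,3,0],[0,3,0],[0,3,0],[0,3,0],[0,0,0]], "rotation": [[0,0,0],[0,0,0],[0,0,0],[0,0,0],[0,0,0],[0,0,0],[0,0,0],[0,0,0],[0,0,0],[0,0,0]], "hand": [0.5,0.5,0.5,0.5,0.5,0.5,0.5,0.5,0.5,0.5]}}

```text
clock: 6.32
eef_pos: [581.9, -142.7, 110.8]
eef_rot: [3.14, 0.002, 1.544]
wrist_force: [0.2, -5.4, 5.8]
finger_gap: 46.6
finger_force: 3.7
```

Call:
{"op": "move_arm", "data": {"dp": [[0.1,3,0],[0,3,0],[0.1,3,0],[0.1,3,0],[0.1,3,0],[0,3,0],[0.1,3,0],[0.1,3,0],[0.1,3,0],[0,3,0]], "rotation": [[0,0,0],[0,0,0],[0,0,0],[0,0,0],[0,0,0],[0,0,0],[0,0,0],[0,0,0],[0,0,0],[0,0,0]], "hand": [0.5,0.5,0.5,0.5,0.5,0.5,0.5,0.5,0.5,0.5]}}

```text
clock: 7.58
eef_pos: [582.4, -112.9, 110.8]
eef_rot: [3.141, 0.002, 1.543]
wrist_force: [-0.7, -7.4, 6.3]
finger_gap: 47.3
finger_force: 4.4
```

Call:
{"op": "move_arm", "data": {"dp": [[0,2,0],[0,1,0],[0,1,0],[0,1,0]], "rotation": [[0,0,0],[0,0,0],[0,0,0],[0,0,0]], "hand": [0.5,0.5,0.5,0.5]}}

```text
clock: 8.07
eef_pos: [582.4, -111.7, 111.0]
eef_rot: [3.14, 0.007, 1.541]
wrist_force: [-2.6, -34.5, 4.4]
finger_gap: 47.3
finger_force: 18.3
```

Call:
{"op": "move_arm", "data": {"dp": [[0,-2,0],[0,0,0]], "rotation": [[0,0,0],[0,0,0]], "hand": [0.5,0.5]}}

```text
clock: 8.32
eef_pos: [582.4, -112.0, 110.9]
eef_rot: [3.14, 0.004, 1.542]
wrist_force: [-3.0, -19.4, 5.6]
finger_gap: 47.0
finger_force: 13.3
```

```bash
python3 - <<'E'
from look import *
s=look("side",(210,130,370,250),5,"side4")
print(s["clock"],s["eef_pos"],s["wrist_force"])
c=camera("side"); p=[582.9,-88.5,-.0263]
print([np.round((proj(c,W(p,[[30,-45+b+4,140]]))[0]-[210,130]+.5)*5,1).tolist() for b in (0,30,36,40)])
E
```

```text
8.375 [ 582.37876702 -111.95183063  110.91509866] [ -2.14731896 -20.31814546   6.10978726]
[[334.2, 322.6], [346.7, 359.6], [349.3, 367.2], [351.0, 372.2]]
```

View pics/side4.png

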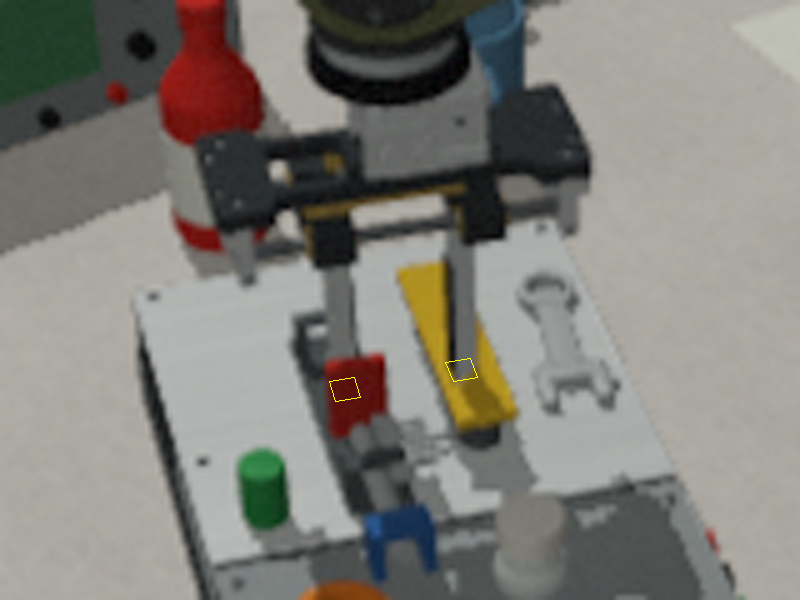

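Call:
{"op": "move_arm", "data": {"dp": [[0,-2,0],[0,-3,0],[0,0,2],[0,0,3],[0,0,5],[0,0,10],[0,0,20],[0,0,30],[0,0,30],[0,0,0]], "rotation": [[0,0,0],[0,0,0],[0,0,0],[0,0,0],[0,0,0],[0,0,0],[0,0,0],[0,0,0],[0,0,0],[0,0,0]], "hand": [0.5,0.5,0.5,0.5,0.5,0.5,0.5,0.5,0.5,0.5]}}

```text
clock: 9.68
eef_pos: [582.9, -114.1, 212.8]
eef_rot: [3.138, 0.001, 1.544]
wrist_force: [0.8, 1.4, 0.0]
finger_gap: 47.2
finger_force: 0.0
```

```bash
python3 - <<'E'
from look import *
s=look("side",(210,130,370,250),5,"side5")
print(s["clock"],s["eef_pos"],s["wrist_force"],s["qd"].round(3))
E
```

```text
9.725 [ 582.36434077 -113.91083219  210.94694079] [ 0.1040524  -0.1635239   0.25825329] [-0.002  0.028  0.031 -0.001 -0.011 -0.001]
```

View pics/side5.png

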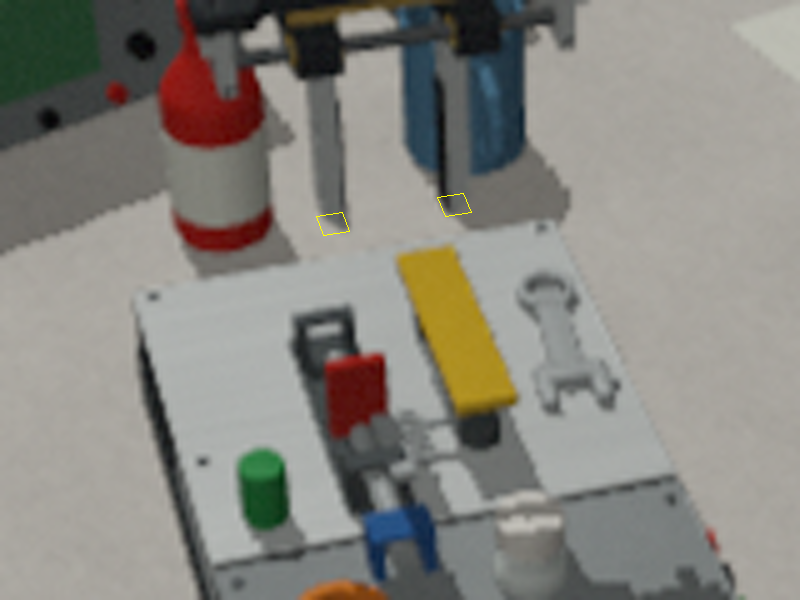

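The picture shows the tab at (355,395), still home. The bar is back at its rest height, with corners at (400,255) and (515,400) as at the start, and the gripper is clear.

```bash
python3 -c "
from cell import manip
print(manip.sign_off())"
```

```text
the job is handed in; nothing more can be done
None
```

The bolt is fully home in its keeper, the yellow bar has sprung back up to lock it, and the arm is clear; I handed the job in at about 10 s, but sign-off returned no verdict.

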